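Load the shade cells into the lit viewing racks under purge air

ROBOT

A 7-joint arm with a two-finger parallel gripper is mounted at the origin on the work surface. World frame = base frame: x ahead of the robot, y to its left, z up, the work surface at z = 0. Lengths are in mm, angles in rad, forces in N, time in s.
With the tool pointing down it reaches from about 400 to 875 mm from the base axis. Payload 4.4 kg.
Tool frame: the origin (TCP) lies on the centre line of the jaws, within the pads' length; the fingertips stand 19 mm ahead of it and the grasp point (between the pads) is the TCP; z points along the fingers, y is the line along which they close (so a half turn about z gives the same grasp; the last joint's range is limited). The gripper opens to 85 mm and grips with 20 to 120 N. Pads are 22 mm wide; open, the fingers measure 114 mm over their backs; the gripper's body (76 mm by 85 mm) begins 54 mm behind the grasp point. The pads swing forward as they close: fully open they stand 13 mm farther back than shut.
Start: joints at [-1.312, 0.628, 0.038, 1.517, -0.027, 0.996, -0.02], TCP at [207.404, 616.036, 250.313] pointing down, gripper open.
Joint ranges: [-3.06, 3.06], [-0.37, 2.12], [-1.25, 1.32], [0.18, 2.47], [-1.1, 4.24], [0.23, 1.98], [-2.94, 2.94]. Speed limits (rad/s): [2.57, 2.57, 3.14, 3.14, 3.14, 3.14, 3.14].

INTERFACE

Orientations are given as [roll, pitch, yaw] about the fixed x, y, z axes, in that order (R = Rz(yaw) Ry(pitch) Rx(roll)).
In Python, from cell import ctrl, viewer, silhouettes gives the robot as it stands.
- The arm moves only by the shell command python3 -m creep 'ROWS'. ROWS is JSON, a list of rows, each an object with "jaw": the gripper command: -1 is shut, 1 is fully open, values between are in proportion; "xyz": the shift along the tool's x, y, z in mm, a list of three; "angular": the turn, a rotation vector about the tool's x, y, z in rad, a list of three. In form: [{"jaw": jaw, "xyz": [tx, ty, tz], "angular": [rx, ry, rz]}, ...]. A call has 1 to 12 rows; each row is the pose to reach, as a shift and turn from the pose commanded when the call began, along the tool's axes at that moment; what a row does not reach only later rows make up. A row lasts 1/8 s, in which the tool goes at most 62.5 mm and 10.7 degrees, less where a joint would pass 70% of its speed; a pose out of reach is approached as far as the arm can. A call with a gripper value outside its range is refused whole. The fingers move at their own pace and stop on an object; the grip force is fixed at half the most. Time passes only in rows, so rows that repeat a pose let the fingers close. It gives the time, the measured TCP pose, the force, the opening and the grip force at its end, in the units of the state.
- ctrl.read_state(): the state, without advancing time (a new reading comes with each control period).
- viewer.get_image(name): name is "scene" or "top" or "wrist"; returns (picture, depth): 384x512x3 uint8, red, green, blue; 384x512 float32, mm along the optical axis (not along the pixel's ray), 0 where there is no reading.
- viewer.camera_model(name): a dict with "fx", "fy", "cx", "cy" (pixels), "T" (4x4, takes a point from camera to world coordinates). Camera axes: x right, y down, z forward; pixel columns grow to the right and rows downward; lengths in mm; the calibration is good to about 2 mm. The wrist camera is an equidistant fisheye: a pixel r from the principal point sees the ray r / f radians off the axis. A picture is of the moment at which its call begins: read the wrist's pose just before it. camera_model takes no time and is no camera call; for the wrist camera it gives the pose at the moment of the call.
- ctrl.finish_job(): hands the job in; it is judged then, once.
Trained networks look in the newest picture that a camera, given by its name, has taken for a name from the list of things; names that differ only in an ending like _2 or _b are one class to them, and where a whole thing is asked for, a point or a joint stands for the part that bears it (a point fixed in the world has none). Each returns a list of dicts, best first, with "score" (0 to 1); they miss things now and then, are a little off and sometimes report something else, mostly with a low value. They report only what shows in the picture. A call takes as long as a camera call. They do not tell look-alikes from the thing itself.
- silhouettes(camera, target): "pixels" (384x512 bool, what is visible of it) and "xy" ([column, row] in pixels, amid what is visible of it).
The state is a dict: "clock": time; "qpos": joint angles; "qd": joint speeds; "tau": joint torques, N m; "eef_pos": TCP position; "tool_rot": TCP orientation; "force": force on the tool from outside, world axes, zero at the start; "torque": the same for the moment, N m; "width": finger opening in mm; "gripper_force": force on a finger pad.
Only numpy, scipy, OpenCV 4.12 (cv2) and the standard library are available. Lean on these libraries where they do the work, as an engineer would, in place of code of your own. Each camera call takes 0.05 s, during which the arm holds its last target. There are 200 camera calls.

TASK

The purge air that keeps plaster dust off the lit viewing racks has been left open too far: first turn the valve's lever to half open (45 degrees, the middle mark) and leave it there while you load. Then stand every sample cell on the bench fully down in a well of its own, tall cells in the rack with the higher light bar and short ones in the rack with the lower light bar, each with its clear faces in line with the light that shines across the row. When all are in, shut the valve fully, and do not disturb the jar, the tub, the bottle and the tooth model.

Things in the scene. Friction and masses are not known exactly. Their poses are not given: they have to be found in the camera images.
- tall1: Tall sealed sample cell, 50 x 50 mm, upright, 98 mm tall: body 68 mm high, on it a black cap bar 30 mm high, 22 mm wide along the cell's x, 50 mm long along y. Faces at +x and -x are clear (light passes along x, either way round), those at +-y opaque white. Origin: centre of underside, z up. Steel foot. About 300 g. May be absent.
- tall2: Tall sealed sample cell, 50 x 50 mm, upright, 98 mm tall: body 68 mm high, on it a black cap bar 30 mm high, 22 mm wide along the cell's x, 50 mm long along y. Faces at +x and -x are clear (light passes along x, either way round), those at +-y opaque white. Origin: centre of underside, z up. Steel foot. About 300 g. May be absent.
- tall3: Tall sealed sample cell, 50 x 50 mm, upright, 98 mm tall: body 68 mm high, on it a black cap bar 30 mm high, 22 mm wide along the cell's x, 50 mm long along y. Faces at +x and -x are clear (light passes along x, either way round), those at +-y opaque white. Origin: centre of underside, z up. Steel foot. About 300 g. May be absent.
- short1: Short sealed sample cell, 50 x 50 mm, upright, 70 mm tall: body 40 mm high, on it a black cap bar 30 mm high, 22 mm wide along the cell's x, 50 mm long along y. Faces at +x and -x are clear (light passes along x, either way round), those at +-y opaque white. Origin: centre of underside, z up. Steel foot. About 240 g. May be absent.
- short2: Short sealed sample cell, 50 x 50 mm, upright, 70 mm tall: body 40 mm high, on it a black cap bar 30 mm high, 22 mm wide along the cell's x, 50 mm long along y. Faces at +x and -x are clear (light passes along x, either way round), those at +-y opaque white. Origin: centre of underside, z up. Steel foot. About 240 g. May be absent.
- rack_high: Fixed rack for TALL cells. Block 80 x 250 mm, top 32 mm above bench, three 54 mm square wells (3 mm chamfer) at y = -80, 0, +80 mm, x = 0, floors 10 mm above bench. Light bar (the higher one), 76 mm high above bench, stands at x = 50 to 65 mm along the row and shines along the rack's x. Origin: below the middle well at bench height, z up, x towards the light bar.
- rack_low: Fixed rack for SHORT cells. Block 80 x 250 mm, top 32 mm above bench, three 54 mm square wells (3 mm chamfer) at y = -80, 0, +80 mm, x = 0, floors 10 mm above bench. Light bar (the lower one), 48 mm high above bench, stands at x = 50 to 65 mm along the row and shines along the rack's x. Origin: below the middle well at bench height, z up, x towards the light bar.
- valve: Fixed purge-air ball valve. Origin: on the handle's vertical turning axis, at bench height. Its pipe (22 mm thick, axis 38 mm above bench) runs to +y, ending in a 50 mm square, 75 mm tall filter 200 mm away. A round plate (92 mm diameter, top 61 mm above bench) with three black marks (shut, half, open) lies under the handle.
- valve_handle (a joint): Valve lever angle, rad: 0 = shut (lever points along the valve's -x, square to the pipe), 0.785 = half open (over the middle mark), 1.571 = wide open (lever along the valve's -y, in line with the pipe). Grows counter-clockwise from above; stops at 0 and 1.571; about 0.2 N m to turn; stays where it is left.
- handle_grip (a point): Grip point on the valve's steel lever, 65 mm from the turning axis, 75 mm above bench, at the lever's mid-height. Lever 14 mm wide, 16 mm high, reaches 100 mm from the axis; underside 67 mm above bench, free space below it beyond 46 mm from the axis.
- jar: Bystander: white screw-cap jar, 52 mm diameter, 48 mm tall, standing among the cells. Origin: centre of underside.
- bottle: Bystander: white bottle, 44 mm diameter, 110 mm tall. Origin: centre of underside.
- model: Bystander: plaster tooth model, 55 x 60 mm, 33 mm tall. Origin: centre of underside.
- tub: Bystander: white screw-cap tub, 60 mm diameter, 55 mm tall. Origin: centre of underside.
Things that resemble listed ones, but are neither listed nor needed, are in the scene too. What is shaped like the short1 but red is not meant.

How it is judged:
By the outcome, as a careful person would: the job done as asked, in the order asked, and still so for the second after the job is handed in, with the robot touching nothing.
Of tall1, tall2, tall3, short1, short2 only 4 to 5 are there at a start; the rules pass over those that are not, and their reading is None.
At some moment in a run one of tall1, tall2, tall3, short1, short2 may be knocked a few centimetres aside while the robot is not near it.
It also fails if it takes over 210 s, if anything falls off the work surface, if the arm or the gripper's body presses on something with over 40 N, if the wrist force passes 120 N, or if a joint passes its speed limit or range.

## Working session

There is one attempt and no reset: what is moved stays moved. The work goes in short steps, Python scripts to look and compute and a shell command to move; the robot and the scene stay as the last step left them, time stands still between calls to the robot, and variables do not carry over. Pictures are saved under pics/ and viewed, at most 14 in all, crops included, and the job is handed in when it is done.

```bash
ls; mkdir -p pics; cat > h.py <<'E'
import numpy as np, cv2
from cell import ctrl, viewer, silhouettes
def cloud(name, d):
    m=viewer.camera_model(name); v,u=np.mgrid[0:384,0:512]
    P=np.stack([(u-m['cx'])/m['fx']*d,(v-m['cy'])/m['fy']*d,d],-1)
    T=np.array(m['T']); return P@T[:3,:3].T+T[:3,3]
def save(name,im,s=1.5): cv2.imwrite(name,cv2.resize(im[:,:,::-1],None,fx=s,fy=s))
E
python3 - <<'E'
from h import *
print(ctrl.read_state())
for n in ('top','scene'):
    im,d=viewer.get_image(n); save(f'pics/{n}0.png',im); np.savez(f'{n}0.npz',im=im,d=d)
    P=cloud(n,d); np.save(f'{n}P.npy',P)
    m=viewer.camera_model(n); print(n,np.round(m['T'],2).tolist(),m['fx'])
    for t in ['tall1','short1','rack_high','rack_low','valve','valve_handle','jar','bottle','model','tub']:
        for r in silhouettes(n,t)[:6]:
            q=P[r['pixels']&(d>0)]
            if len(q)<5: continue
            top=np.percentile(q[:,2],95); k=q[q[:,2]>top-8]
            rect=cv2.minAreaRect(k[:,:2].astype(np.float32))
            print(t,round(r['score'],2),np.round(r['xy']),len(q),'top',round(top),'rect',np.round(rect[0]),np.round(rect[1]),round(rect[2]))
E
```

```text
pics
{'clock': 0.0, 'qpos': array([-1.31180263,  0.62934421,  0.03844853,  1.5183465 , -0.02700694,
        0.99629859, -0.0199931 ]), 'qd': array([ 0.00033027,  0.00025187,  0.00191893, -0.00048259,  0.00031799,
        0.00016157,  0.00127682]), 'tau': array([ 2.94164802e-04, -5.63383055e+01,  1.22607987e+00, -1.93447638e+01,
        1.09308408e-02,  1.04409605e-02,  1.09200380e-05]), 'eef_pos': array([207.21269079, 615.47740007, 249.39729208]), 'tool_rot': array([-3.13971430e+00,  2.23155787e-05,  2.81679727e+00]), 'force': array([-0.52157313, -0.84247544,  0.08958201]), 'torque': array([-0.01850584,  0.02188699, -0.05898535]), 'gripper_force': 0.0, 'width': 85.50308247465554}
top [[-0.03, -1.0, 0.05, 436.18], [-1.0, 0.03, -0.0, -34.07], [0.0, -0.05, -1.0, 1102.73], [0.0, 0.0, 0.0, 1.0]] 394.1829744147646
tall1 0.69 [296. 207.] 411 top 100 rect [ 443. -135.] [50. 22.] 19
tall1 0.6 [387. 204.] 545 top 100 rect [ 427. -377.] [23. 50.] 56
tall1 0.6 [338. 148.] 527 top 99 rect [ 574. -248.] [49. 21.] 87
short1 0.81 [378. 153.] 465 top 72 rect [ 571. -368.] [23. 49.] 72
short1 0.81 [34
[... 1493 characters left out ...]
 rect [ 575. -369.] [24. 51.] 72
short1 0.47 [163. 146.] 222 top 70 rect [ 364. -409.] [112.  46.] 43
short1 0.27 [301. 208.] 2477 top 75 rect [520. 111.] [ 20. 247.] 7
rack_high 0.8 [300. 208.] 2437 top 75 rect [520. 111.] [ 20. 247.] 7
rack_low 0.69 [289. 251.] 2961 top 48 rect [688.  90.] [248.  19.] 84
valve 0.64 [414. 251.] 1829 top 82 rect [559. 465.] [318.  50.] 89
valve_handle 0.5 [383. 240.] 269 top 85 rect [570. 360.] [ 29. 112.] 1
jar 0.7 [220. 211.] 236 top 49 rect [ 553. -147.] [42. 43.] 16
bottle 0.69 [220. 263.] 328 top 110 rect [741. -89.] [21. 18.] 67
model 0.7 [197. 248.] 397 top 33 rect [ 707. -183.] [59. 41.] 3
tub 0.87 [351. 196.] 321 top 56 rect [384. 264.] [48. 51.] 59
```

View pics/top0.png

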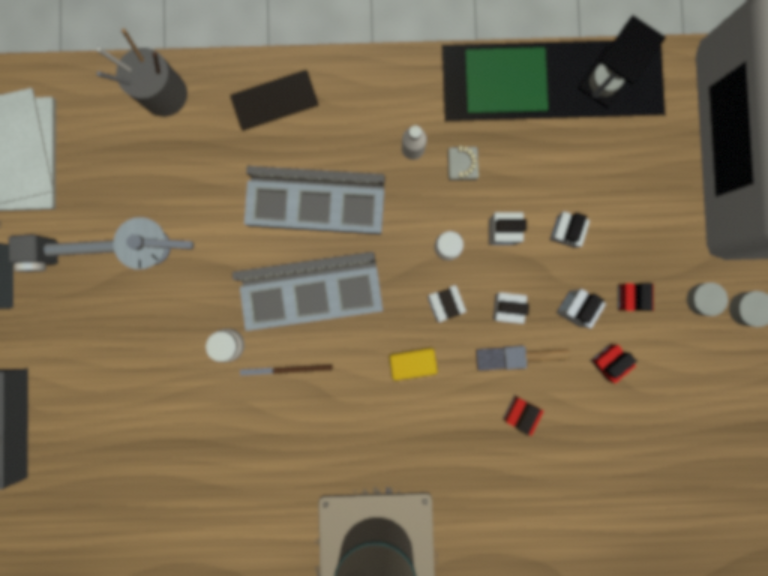

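View pics/scene0.png

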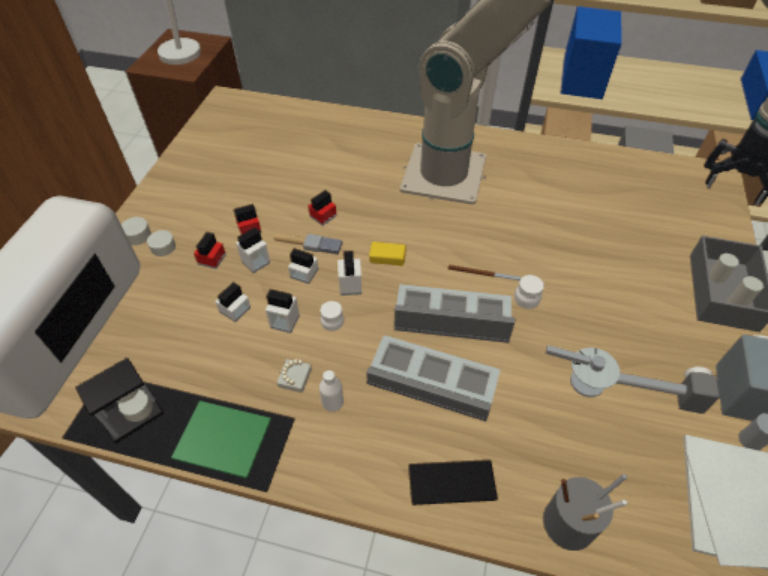

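The pictures agree with the detections. The white cells are three tall ones at top pixels ~(298,202), (388,205), (340,151) and two short ones at (341,205), (381,153). The three red ones are decoys. The lever lies along world -y, i.e. wide open. Next I refine the racks and the valve.

```bash
cat >> h.py <<'E'
def pca(k):
    k=k[:,:2]; c=np.mean(k,0); w,v=np.linalg.eigh(np.cov((k-c).T)); d=v[:,1]
    t=(k-c)@d; n=(k-c)@v[:,0]
    lo,hi=np.percentile(t,[1,99]); a,b=np.percentile(n,[2,98])
    return c+d*(lo+hi)/2+v[:,0]*(a+b)/2, np.arctan2(d[1],d[0])%np.pi, hi-lo, b-a
def wrap(a,m): return (a+m/2)%m-m/2
def go(x,y,z,yaw,free=True):
    """tool-frame delta to a world pose; free: choose yaw mod pi nearest to q7=0"""
    s=ctrl.read_state(); p=s['eef_pos']; c=s['tool_rot'][2]
    ref=np.arctan2(y,x)+np.pi/2
    if free: yaw=ref+wrap(yaw-ref,np.pi)
    cur=np.arctan2(p[1],p[0])+np.pi/2; cur=cur+wrap(c-cur,2*np.pi)
    r=-(yaw-cur)
    d=np.array([x,y,z])-p; X=np.array([np.cos(c),np.sin(c)]);Y=np.array([np.sin(c),-np.cos(c)])
    print('go',np.round([x,y,z,yaw],3),'xyz',np.round([d[:2]@X,d[:2]@Y,-d[2]],1),'turn',round(r,3), 'rows>=',max(np.linalg.norm(d)/62.5,abs(r)/.187).round(1),'q7',round(s['qpos'][6],2),'from',np.round(p,1),round(c,3))
E
python3 - <<'E'
from h import *
for n in('top','scene'):
    f=np.load(n+'0.npz'); d=f['d']; P=np.load(n+'P.npy'); im=f['im']
    def reg(x0,x1,y0,y1,z0,z1): return P[(d>0)&(P[...,0]>x0)&(P[...,0]<x1)&(P[...,1]>y0)&(P[...,1]<y1)&(P[...,2]>z0)&(P[...,2]<z1)]
    print(n,'high',pca(reg(450,580,-40,260,70,85)),'low',pca(reg(640,730,-60,240,44,54)))
    print('lever',pca(reg(530,600,305,375,78,95)),'hub max',reg(500,620,380,440,60,140)[:,2].max())
    k=reg(490,630,340,480,57,66).astype(np.float32); print('plate',cv2.minEnclosingCircle(k[:,:2]),np.median(k[:,2]), 'bench',np.median(reg(100,300,0,200,-20,20)[:,2]))
    k=reg(500,620,385,445,78,110); print('hub',np.median(k,0))
    print('pipe',pca(reg(530,600,470,580,40,60)))
go(560,354,140,0.0)
E
```

```text
top high (array([515.69833726, 113.21824905]), np.float64(1.684562295490284), np.float64(242.90001838120207), np.float64(15.203598328200622)) low (array([683.4422713,  92.5061018]), np.float64(1.4770008769196143), np.float64(243.70900428103172), np.float64(15.28541243800236))
lever (array([560.41048192, 340.28672204]), np.float64(1.4861788788955201), np.float64(68.43361401876271), np.float64(13.115254421101813)) hub max 88.85559052425458Traceback (most recent call last):
  File "<stdin>", line 7, in <module>
cv2.error: OpenCV(4.12.0) /io/opencv/modules/imgproc/src/shapedescr.cpp:201: error: (-215:Assertion failed) count >= 0 && (depth == CV_32F || depth == CV_32S) in function 'minEnclosingCircle'
```

```bash
python3 - <<'E'
from h import *
for n in('top','scene'):
    f=np.load(n+'0.npz'); d=f['d']; P=np.load(n+'P.npy'); im=f['im']
    def reg(x0,x1,y0,y1,z0,z1): return P[(d>0)&(P[...,0]>x0)&(P[...,0]<x1)&(P[...,1]>y0)&(P[...,1]<y1)&(P[...,2]>z0)&(P[...,2]<z1)]
    print(n,'high',pca(reg(450,580,-40,260,70,85)),'low',pca(reg(640,730,-60,240,44,54)))
    print('lever',pca(reg(530,600,305,375,78,95)))
    k=reg(490,630,340,480,57,66).astype(np.float32); print('plate',cv2.minEnclosingCircle(np.ascontiguousarray(k[:,:2])),np.median(k[:,2]), 'bench',np.median(reg(100,300,0,200,-20,20)[:,2]))
    k=reg(500,620,385,445,86,110); print('hub',np.median(k,0),len(k))
    print('pipe',pca(reg(530,600,470,580,40,60)))
go(560,354,140,0.0)
E
```

```text
top high (array([515.69833726, 113.21824905]), np.float64(1.684562295490284), np.float64(242.90001838120207), np.float64(15.203598328200622)) low (array([683.4422713,  92.5061018]), np.float64(1.4770008769196143), np.float64(243.70900428103172), np.float64(15.28541243800236))
lever (array([560.41048192, 340.28672204]), np.float64(1.4861788788955201), np.float64(68.43361401876271), np.float64(13.115254421101813))
plate ((564.7614135742188, 405.698974609375), 47.182159423828125) 60.757034 bench 0.7439553684541806
hub [563.05852373 405.69869823  86.89265049] 17
pipe (array([561.95845047, 525.58448935]), np.float64(1.6109515923602937), np.float64(109.04718106665327), np.float64(22.139387714632306))
scene high (array([519.90770666, 112.43569891]), np.float64(1.682279334997185), np.float64(242.89539480141593), np.float64(16.218084357711717)) low (array([688.26883709,  90.23173602]), np.float64(1.477175661014402), np.float64(243.6777816887442), np.float64(15.57966413335728))
lever (array([564.57455414, 339.79629786]), np.float64(1.485244099943876), np.float64(69.37936330851842), np.float64(15.155265438451174))
plate ((569.525390625, 402.2333984375), 46.80018997192383) 59.687057 bench -1.2103800677399477
hub [576.15716994 397.90255436  86.96120591] 6
pipe (array([564.77775315, 525.96182491]), np.float64(1.6532951799701368), np.float64(110.281997449515), np.float64(49.31347324440097))
go [560.    354.    140.      3.142] xyz [-417.8 -135.8  110.3] turn -0.325 rows>= 7.2 q7 -0.02 from [207.4 616.  250.3] 2.817
```

```bash
python3 - <<'E'
from h import *
go(562,340,140,1.486)
E
```

```text
go [562.    340.    140.      1.486] xyz [-424.2 -148.4  110.3] turn 1.331 rows>= 7.4 q7 -0.02 from [207.4 616.  250.3] 2.817
```

```bash
python3 -m creep '[{"jaw":0.1,"xyz":[-106,-37,28],"angular":[0,0,0.17]},{"jaw":0.1,"xyz":[-160,-56,40],"angular":[0,0,0.34]},{"jaw":0.1,"xyz":[-210,-74,55],"angular":[0,0,0.51]},{"jaw":0.1,"xyz":[-265,-93,69],"angular":[0,0,0.68]},{"jaw":0.1,"xyz":[-318,-111,80],"angular":[0,0,0.85]},{"jaw":0.1,"xyz":[-370,-130,95],"angular":[0,0,1.02]},{"jaw":0.1,"xyz":[-424,-148,110],"angular":[0,0,1.19]},{"jaw":0.1,"xyz":[-424,-148,110],"angular":[0,0,1.331]},{"jaw":0.1,"xyz":[-424,-148,110],"angular":[0,0,1.331]},{"jaw":0.1,"xyz":[-424,-148,110],"angular":[0,0,1.331]},{"jaw":0.1,"xyz":[-424,-148,110],"angular":[0,0,1.331]}]'
python3 - <<'E'
from h import *
go(562,340,76,1.486,False)
im,d=viewer.get_image('wrist'); save('pics/w1.png',im)
m=viewer.camera_model('wrist'); print(m)
E
```

```text
clock: 2.48
eef_pos: [560.6, 342.6, 140.7]
tool_rot: [-3.141, -0.002, 1.49]
force: [-0.3, 0.8, -0.3]
width: 47.0
gripper_force: 0.0
go [562.    340.     76.      1.486] xyz [-2.5  1.6 64.7] turn 0.004 rows>= 1.0 q7 -0.38 from [560.6 342.6 140.7] 1.49
{'fx': 297.3186396354542, 'fy': 297.3186396354542, 'cx': 250.8979919455523, 'cy': 194.11068673529243, 'T': array([[ 9.96706042e-01, -7.65545055e-02, -2.67670152e-02,
         5.68922315e+02],
       [-8.10959980e-02, -9.43707632e-01, -3.20685740e-01,
         4.25253287e+02],
       [-7.10298240e-04,  3.21800113e-01, -9.46807363e-01,
         2.64463188e+02],
       [ 0.00000000e+00,  0.00000000e+00,  0.00000000e+00,
         1.00000000e+00]])}
```

View pics/w1.png

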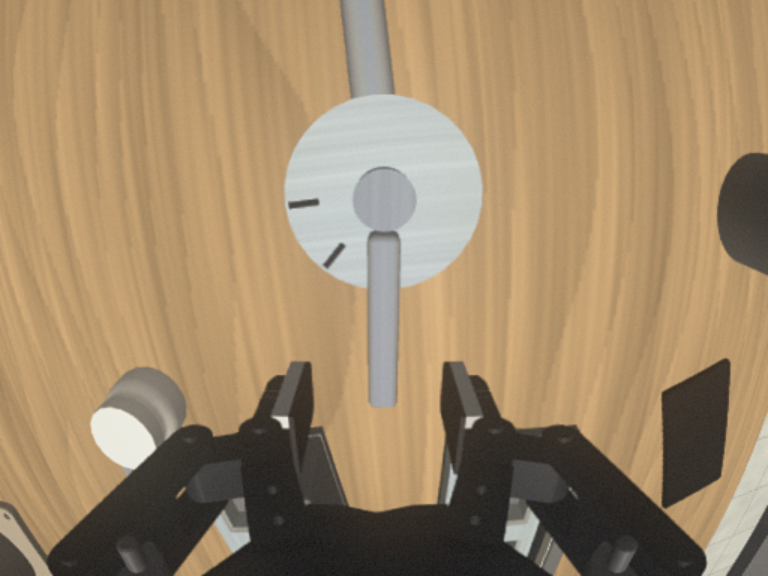

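Wrist view: the plate centre is at (384,191), the shut mark at (303,203), the half mark at (334,255), and the lever runs down between the fingers. All are in 1.5x pixels.

```bash
cat >> h.py <<'E'
def ray(u,v,m):
    x=(u-m['cx'])/m['fx'];y=(v-m['cy'])/m['fy']; r=np.hypot(x,y)+1e-9
    return np.stack([np.sin(r)*x/r,np.sin(r)*y/r,np.cos(r)+0*r],-1)
def wplane(u,v,z,m):
    T=np.array(m['T']); R=ray(np.asarray(u,float),np.asarray(v,float),m)@T[:3,:3].T; t=(z-T[2,3])/R[...,2]
    return T[:3,3]+R*t[...,None]
def wcloud(d,m):
    v,u=np.mgrid[0:384,0:512]; R=ray(u,v,m); P=R/R[...,2:]*d[...,None]; T=np.array(m['T'])
    return P@T[:3,:3].T+T[:3,3]
E
python3 - <<'E'
from h import *
m=viewer.camera_model('wrist')
im,d=viewer.get_image('wrist'); P=wcloud(d,m)
c=wplane(384/1.5,191/1.5,61,m); h=wplane(384/1.5,199/1.5,87,m)
s=wplane(303/1.5,203/1.5,61,m); q=wplane(334/1.5,255/1.5,61,m)
print('plate',c,'hub',h)
for k in(s,q): print(np.arctan2(*(k-c)[1::-1])%(2*np.pi), np.linalg.norm(k-c))
k=P[(d>0)&(P[...,2]>78)&(P[...,2]<90)&(P[...,1]>300)&(P[...,1]<385)&(abs(P[...,0]-562)<15)]
print('lever',pca(k))
k=P[(d>0)&(abs(P[...,2]-61)<3)&(np.hypot(P[...,0]-566,P[...,1]-404)<60)]
print(cv2.minEnclosingCircle(np.ascontiguousarray(k[:,:2].astype(np.float32))))
k=P[(d>0)&(P[...,2]>40)&(P[...,2]<52)&(P[...,1]>460)&(P[...,1]<540)&(abs(P[...,0]-562)<25)]
print('pipe',pca(k))
E
```

```text
plate [570.54202666 404.01910298  61.        ] hub [570.08363371 403.5183977   87.        ]
3.1985948888481652 37.66256192965852
3.9698750170870643 38.16702082437785
lever (array([564.54616471, 345.13497657]), np.float64(1.4900858612166823), np.float64(78.73505393644724), np.float64(13.531636644921893))
((569.8590087890625, 403.00189208984375), 46.354522705078125)
pipe (array([567.76239836, 479.97941556]), np.float64(1.6188670892416117), np.float64(39.18427694365556), np.float64(20.570629384242984))
```

```bash
python3 -m creep '[{"jaw":0.1,"xyz":[-3.3,3.8,20],"angular":[0,0,0]},{"jaw":0.1,"xyz":[-3.3,3.8,45],"angular":[0,0,0]},{"jaw":0.1,"xyz":[-3.3,3.8,65],"angular":[0,0,0]},{"jaw":0.1,"xyz":[-3.3,3.8,65],"angular":[0,0,0]},{"jaw":-1,"xyz":[-3.3,3.8,65],"angular":[0,0,0]},{"jaw":-1,"xyz":[-3.3,3.8,65],"angular":[0,0,0]},{"jaw":-1,"xyz":[-3.3,3.8,65],"angular":[0,0,0]},{"jaw":-1,"xyz":[-3.3,3.8,65],"angular":[0,0,0]},{"jaw":-1,"xyz":[-3.3,3.8,65],"angular":[0,0,0]}]'
```

```text
clock: 3.7
eef_pos: [564.6, 337.0, 76.3]
tool_rot: [-3.14, 0.0, 1.487]
force: [-4.5, -1.6, 6.7]
width: 13.0
gripper_force: 58.5
```

```bash
python3 -m creep '[{"jaw":-1,"xyz":[0.4,-7.2,0],"angular":[0,0,0.11]},{"jaw":-1,"xyz":[1.6,-14.4,0],"angular":[0,0,0.22]},{"jaw":-1,"xyz":[3.6,-21.4,0],"angular":[0,0,0.33]},{"jaw":-1,"xyz":[6.3,-28.1,0],"angular":[0,0,0.44]},{"jaw":-1,"xyz":[9.7,-34.5,0],"angular":[0,0,0.55]},{"jaw":-1,"xyz":[13.9,-40.5,0],"angular":[0,0,0.66]},{"jaw":-1,"xyz":[13.9,-40.5,0],"angular":[0,0,0.66]},{"jaw":-1,"xyz":[13.9,-40.5,0],"angular":[0,0,0.66]}]'
python3 - <<'E'
from h import *
p=ctrl.read_state()['eef_pos']; print(np.arctan2(404-p[1],570-p[0]), np.hypot(404-p[1],570-p[0]))
E
```

```text
clock: 4.7
eef_pos: [524.4, 353.8, 76.3]
tool_rot: [-3.139, 0.003, 0.826]
force: [-7.5, -3.3, 9.1]
width: 13.2
gripper_force: 58.2
0.8337088911412438 67.78644736082052
```

```bash
python3 -m creep '[{"jaw":0,"xyz":[0,0,0],"angular":[0,0,0]},{"jaw":0,"xyz":[0,0,0],"angular":[0,0,0]},{"jaw":0,"xyz":[0,0,0],"angular":[0,0,0]},{"jaw":0,"xyz":[0,0,-30],"angular":[0,0,0]},{"jaw":0,"xyz":[0,0,-80],"angular":[0,0,0]},{"jaw":0,"xyz":[0,0,-130],"angular":[0,0,0]},{"jaw":0,"xyz":[0,0,-170],"angular":[0,0,0]},{"jaw":0,"xyz":[0,0,-170],"angular":[0,0,0]},{"jaw":0,"xyz":[0,0,-170],"angular":[0,0,0]}]'
python3 - <<'E'
from h import *
m=viewer.camera_model('wrist')
im,d=viewer.get_image('wrist'); P=wcloud(d,m)
k=P[(d>0)&(P[...,2]>76)&(P[...,2]<90)&(P[...,1]>300)&(P[...,1]<382)&(P[...,0]>480)&(P[...,0]<550)]
print('lever',pca(k))
go(446,-136,230,0.3)
E
```

```text
clock: 5.82
eef_pos: [525.9, 354.1, 244.7]
tool_rot: [-3.141, 0.001, 0.826]
force: [0.2, 0.4, -0.6]
width: 42.8
gripper_force: 0.0
lever (array([525.86355498, 354.91698749]), np.float64(0.8389046401354995), np.float64(66.93418256411807), np.float64(13.034830556521088))
go [ 4.46e+02 -1.36e+02  2.30e+02  3.00e-01] xyz [-414.1  273.7   14.1] turn 0.526 rows>= 7.9 q7 -0.99 from [525.6 354.  244.1] 0.826
```

```bash
cat >> h.py <<'E'
def cell(P,d,x,y,H,r=45):
    k=P[(d>0)&(np.hypot(P[...,0]-x,P[...,1]-y)<r)&(P[...,2]>H-12)&(P[...,2]<H+8)]
    rc=cv2.minAreaRect(np.ascontiguousarray(k[:,:2].astype(np.float32))); c,a,l,w=pca(k)
    print('cell',np.round(c,1),'ang',round(a,3),'size',round(l,1),round(w,1),'n',len(k),'rect',np.round(rc[0],1)); return c,a
def wlook(x,y,H,r=45,pic=None):
    m=viewer.camera_model('wrist'); im,d=viewer.get_image('wrist')
    if pic: save(pic,im)
    return cell(wcloud(d,m),d,x,y,H,r)
E
python3 - <<'E'
from h import *
P=np.load('sceneP.npy'); d=np.load('scene0.npz')['d']
for x,y,H in[(446,-136,98),(578,-250,98),(430,-377,98),(436,-254,70),(575,-369,70)]: cell(P,d,x,y,H)
E
python3 -m creep '[{"jaw":0.1,"xyz":[-52,34,2],"angular":[0,0,0.13]},{"jaw":0.1,"xyz":[-104,68,4],"angular":[0,0,0.26]},{"jaw":0.1,"xyz":[-155,102,6],"angular":[0,0,0.39]},{"jaw":0.1,"xyz":[-207,136,8],"angular":[0,0,0.526]},{"jaw":0.1,"xyz":[-259,171,10],"angular":[0,0,0.526]},{"jaw":0.1,"xyz":[-310,205,12],"angular":[0,0,0.526]},{"jaw":0.1,"xyz":[-362,239,14],"angular":[0,0,0.526]},{"jaw":0.1,"xyz":[-414,274,14],"angular":[0,0,0.526]},{"jaw":0.1,"xyz":[-414,274,14],"angular":[0,0,0.526]},{"jaw":0.1,"xyz":[-414,274,14],"angular":[0,0,0.526]},{"jaw":0.1,"xyz":[-414,274,14],"angular":[0,0,0.526]}]'
python3 - <<'E'
from h import *
c,a=wlook(448,-137,98,45,'pics/w2.png')
go(*c,93,a)
E
```

```text
cell [ 447.7 -137.1] ang 0.316 size 50.8 20.4 n 91 rect [ 447.2 -137.1]
cell [ 578.3 -250.5] ang 1.555 size 50.1 22.7 n 123 rect [ 578.  -250.7]
cell [ 432.  -378.9] ang 2.547 size 48.7 25.0 n 100 rect [ 431.4 -378.8]
cell [ 435.6 -254. ] ang 1.434 size 48.8 23.3 n 102 rect [ 435.6 -253.7]
cell [ 575.6 -369.8] ang 2.802 size 49.9 22.1 n 114 rect [ 575.3 -369.1]
clock: 7.25
eef_pos: [447.2, -134.1, 230.6]
tool_rot: [-3.14, 0.001, 0.303]
force: [0.9, 0.3, -0.1]
width: 46.9
gripper_force: 0.0
cell [ 447.4 -137.3] ang 0.336 size 48.7 21.0 n 1301 rect [ 446.7 -137.4]
go [ 4.47421e+02 -1.37291e+02  9.30000e+01  3.36000e-01] xyz [ -0.8   3.1 137.8] turn -0.033 rows>= 2.2 q7 -0.52 from [ 447.3 -134.1  230.8] 0.303
```

View pics/w2.png

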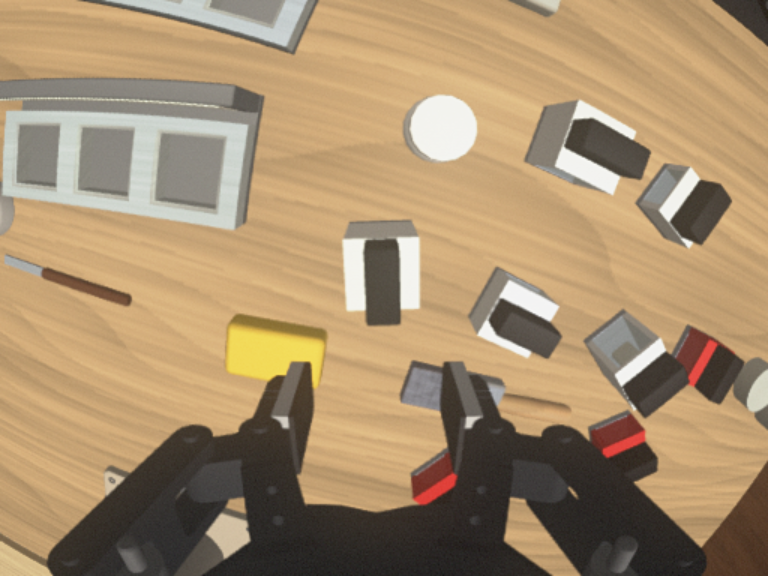

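The wrist view shows the first tall cell at (382,275) between the fingers, clear of its neighbours. I descend and grip.

```bash
python3 -m creep '[{"jaw":0.1,"xyz":[-0.8,3.1,50],"angular":[0,0,-0.033]},{"jaw":0.1,"xyz":[-0.8,3.1,100],"angular":[0,0,-0.033]},{"jaw":0.1,"xyz":[-0.8,3.1,125],"angular":[0,0,-0.033]},{"jaw":0.1,"xyz":[-0.8,3.1,138],"angular":[0,0,-0.033]},{"jaw":0.1,"xyz":[-0.8,3.1,138],"angular":[0,0,-0.033]},{"jaw":-1,"xyz":[-0.8,3.1,138],"angular":[0,0,-0.033]},{"jaw":-1,"xyz":[-0.8,3.1,138],"angular":[0,0,-0.033]},{"jaw":-1,"xyz":[-0.8,3.1,138],"angular":[0,0,-0.033]},{"jaw":-1,"xyz":[-0.8,3.1,138],"angular":[0,0,-0.033]},{"jaw":-1,"xyz":[-0.8,3.1,100],"angular":[0,0,-0.033]},{"jaw":-1,"xyz":[-0.8,3.1,50],"angular":[0,0,-0.033]},{"jaw":-1,"xyz":[-0.8,3.1,0],"angular":[0,0,-0.033]}]'
python3 - <<'E'
from h import *
go(471.7,26.5,230,1.683)
E
```

```text
clock: 8.8
eef_pos: [446.7, -139.1, 232.7]
tool_rot: [3.142, 0.001, 0.332]
force: [1.9, 0.9, -3.7]
width: 20.9
gripper_force: 60.3
go [471.7    26.5   230.      1.683] xyz [  77.7 -148.3    2.7] turn -1.351 rows>= 7.2 q7 -0.48 from [ 446.7 -139.1  232.7] 0.332
```

```bash
python3 -m creep '[{"jaw":-1,"xyz":[11,-21,1],"angular":[0,0,-0.17]},{"jaw":-1,"xyz":[22,-42,2],"angular":[0,0,-0.34]},{"jaw":-1,"xyz":[33,-63,3],"angular":[0,0,-0.51]},{"jaw":-1,"xyz":[44,-84,3],"angular":[0,0,-0.68]},{"jaw":-1,"xyz":[55,-106,3],"angular":[0,0,-0.85]},{"jaw":-1,"xyz":[66,-127,3],"angular":[0,0,-1.02]},{"jaw":-1,"xyz":[78,-148,3],"angular":[0,0,-1.19]},{"jaw":-1,"xyz":[78,-148,3],"angular":[0,0,-1.351]},{"jaw":-1,"xyz":[78,-148,3],"angular":[0,0,-1.351]},{"jaw":-1,"xyz":[78,-148,3],"angular":[0,0,-1.351]},{"jaw":-1,"xyz":[78,-148,3],"angular":[0,0,-1.351]}]'
python3 - <<'E'
from h import *
m=viewer.camera_model('wrist'); im,d=viewer.get_image('wrist'); save('pics/w3.png',im); P=wcloud(d,m)
p=ctrl.read_state()['eef_pos']
# held cell cap vs tcp
k=P[(d>0)&(np.hypot(P[...,0]-p[0],P[...,1]-p[1])<45)&(P[...,2]>100)&(P[...,2]<260)]
print('z hist',np.histogram(k[:,2],bins=range(100,270,10)))
b=P[(d>0)&(abs(P[...,2]-76)<5)&(abs(P[...,0]-515)<40)&(P[...,1]>-30)&(P[...,1]<260)]; print('bar',pca(b),len(b))
t=P[(d>0)&(abs(P[...,2]-32)<3)&(abs(P[...,0]-463)<70)&(P[...,1]>-30)&(P[...,1]<260)]; print('top',pca(t),len(t))
go(471.7,26.5,120,1.683)
E
```

```text
clock: 10.18
eef_pos: [472.5, 25.8, 228.3]
tool_rot: [-3.141, 0.0, 1.682]
force: [0.8, 0.1, -3.1]
width: 20.7
gripper_force: 60.3
z hist (array([   0,    0,    0,  132,  268,  292,  348,  397,  450,  560, 1882,
        530,  852, 4377,  870, 1725]), array([100, 110, 120, 130, 140, 150, 160, 170, 180, 190, 200, 210, 220,
       230, 240, 250, 260]))
bar (array([520.77068676,  99.39151076]), np.float64(1.6852601365427304), np.float64(217.63109022808058), np.float64(15.012138038115285)) 3713
top (array([461.45809075, 119.0485422 ]), np.float64(1.6909753233090823), np.float64(193.2446303701877), np.float64(78.57955748383719)) 6871
go [471.7    26.5   120.      1.683] xyz [  0.7  -0.7 108.3] turn -0.001 rows>= 1.7 q7 0.24 from [472.5  25.9 228.3] 1.682
```

View pics/w3.png

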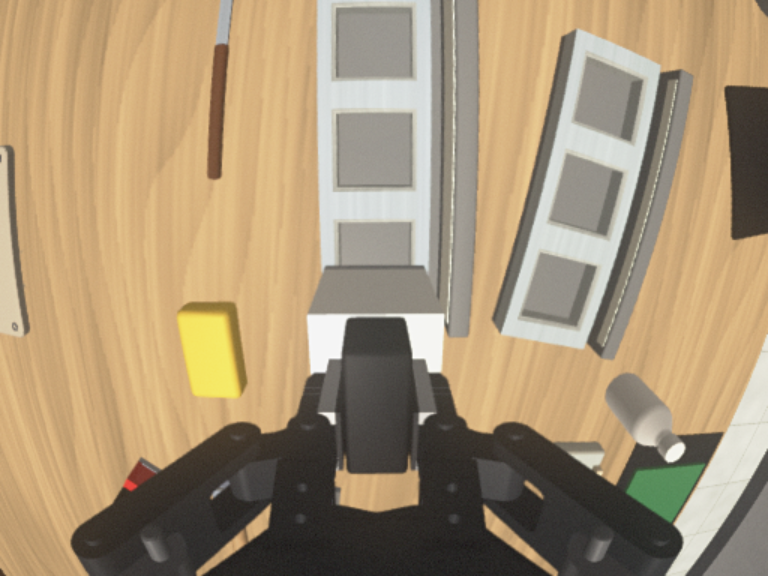

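```bash
python3 - <<'E'
from h import *
m=viewer.camera_model('wrist')
q=wplane(np.array([332,415,414,334])/1.5,np.array([108,110,190,188])/1.5,32,m); print(q.round(1),'mid well',q.mean(0))
q=wplane(np.array([333,412,413,335])/1.5,np.array([5,6,79,79])/1.5,32,m); print('far well',q.mean(0))
p=ctrl.read_state()['eef_pos']
print(p); wlook(p[0],p[1],p[2]+7,45)
E
```

```text
[[430.5 131.7  32. ]
 [488.6 136.7  32. ]
 [494.9  79.3  32. ]
 [437.8  74.4  32. ]] mid well [462.94378363 105.52486212  32.        ]
far well [453.84822825 183.61502324  32.        ]
[472.47412157  25.89208836 228.25018554]
cell [473.8  25.9] ang 1.684 size 48.2 43.2 n 5219 rect [474.1  25.3]
```

```bash
python3 -m creep '[{"jaw":-1,"xyz":[0.2,-0.6,50],"angular":[0,0,0]},{"jaw":-1,"xyz":[0.2,-0.6,85],"angular":[0,0,0]},{"jaw":-1,"xyz":[0.2,-0.6,97],"angular":[0,0,0]},{"jaw":-1,"xyz":[0.2,-0.6,104],"angular":[0,0,0]},{"jaw":-1,"xyz":[0.2,-0.6,110],"angular":[0,0,0]},{"jaw":-1,"xyz":[0.2,-0.6,116],"angular":[0,0,0]},{"jaw":-1,"xyz":[0.2,-0.6,121],"angular":[0,0,0]},{"jaw":-1,"xyz":[0.2,-0.6,123],"angular":[0,0,0]},{"jaw":-1,"xyz":[0.2,-0.6,123],"angular":[0,0,0]}]'
```

```text
clock: 11.4
eef_pos: [472.0, 26.3, 105.3]
tool_rot: [-3.142, -0.0, 1.684]
force: [0.1, -1.4, -3.1]
width: 21.4
gripper_force: 60.2
```

```bash
python3 -m creep '[{"jaw":-1,"xyz":[0,0,3],"angular":[0,0,0]},{"jaw":-1,"xyz":[0,0,3],"angular":[0,0,0]},{"jaw":0,"xyz":[0,0,3],"angular":[0,0,0]},{"jaw":0,"xyz":[0,0,3],"angular":[0,0,0]},{"jaw":0,"xyz":[0,0,3],"angular":[0,0,0]},{"jaw":0,"xyz":[0,0,-20],"angular":[0,0,0]},{"jaw":0,"xyz":[0,0,-60],"angular":[0,0,0]},{"jaw":0,"xyz":[0,0,-100],"angular":[0,0,0]},{"jaw":0,"xyz":[0,0,-130],"angular":[0,0,0]},{"jaw":0,"xyz":[0,0,-130],"angular":[0,0,0]}]'
cat >> h.py <<'E'
def topz(x,y,H):
    m=viewer.camera_model('wrist'); im,d=viewer.get_image('wrist'); P=wcloud(d,m)
    k=P[(d>0)&(np.hypot(P[...,0]-x,P[...,1]-y)<35)&(abs(P[...,2]-H)<14)]
    print('top z',np.median(k[:,2]),len(k)); cell(P,d,x,y,H)
E
python3 - <<'E'
from h import *
topz(472,26,108)
go(578.3,-250.5,230,1.555)
E
```

```text
clock: 12.65
eef_pos: [473.4, 26.5, 237.1]
tool_rot: [3.137, -0.0, 1.684]
force: [-0.1, 0.8, 0.1]
width: 43.1
gripper_force: 0.0
top z 108.02513346731871 1340
cell [472.1  25.2] ang 1.692 size 48.5 21.2 n 1336 rect [472.   24.6]
go [ 578.3   -250.5    230.       1.555] xyz [-287.3   73.9    5.8] turn 0.129 rows>= 4.7 q7 0.24 from [472.3  26.5 235.8] 1.684
```

Seated (top at 108 mm). Next is the tall cell at (578,-250).

```bash
python3 -m creep '[{"jaw":0.1,"xyz":[-57,15,0],"angular":[0,0,0.03]},{"jaw":0.1,"xyz":[-115,30,0],"angular":[0,0,0.06]},{"jaw":0.1,"xyz":[-172,45,0],"angular":[0,0,0.1]},{"jaw":0.1,"xyz":[-230,60,3],"angular":[0,0,0.129]},{"jaw":0.1,"xyz":[-287,74,6],"angular":[0,0,0.129]},{"jaw":0.1,"xyz":[-287,74,6],"angular":[0,0,0.129]},{"jaw":0.1,"xyz":[-287,74,6],"angular":[0,0,0.129]},{"jaw":0.1,"xyz":[-287,74,6],"angular":[0,0,0.129]}]'
python3 - <<'E'
from h import *
c,a=wlook(578,-250.5,98)
go(*c,93,a)
E
```

```text
clock: 13.7
eef_pos: [577.6, -248.3, 228.5]
tool_rot: [-3.14, -0.002, 1.557]
force: [-0.6, 0.2, -0.2]
width: 47.4
gripper_force: 0.0
cell [ 578.3 -250.4] ang 1.539 size 49.2 20.9 n 1311 rect [ 578.6 -250.6]
go [ 578.347 -250.384   93.       1.539] xyz [ -1.9   0.6 135.9] turn 0.018 rows>= 2.2 q7 0.61 from [ 577.8 -248.5  228.9] 1.557
```

```bash
python3 -m creep '[{"jaw":0.1,"xyz":[-1.5,0.6,50],"angular":[0,0,0.018]},{"jaw":0.1,"xyz":[-1.5,0.6,100],"angular":[0,0,0.018]},{"jaw":0.1,"xyz":[-1.5,0.6,125],"angular":[0,0,0.018]},{"jaw":0.1,"xyz":[-1.5,0.6,136],"angular":[0,0,0.018]},{"jaw":0.1,"xyz":[-1.5,0.6,136],"angular":[0,0,0.018]},{"jaw":-1,"xyz":[-1.5,0.6,136],"angular":[0,0,0.018]},{"jaw":-1,"xyz":[-1.5,0.6,136],"angular":[0,0,0.018]},{"jaw":-1,"xyz":[-1.5,0.6,136],"angular":[0,0,0.018]},{"jaw":-1,"xyz":[-1.5,0.6,136],"angular":[0,0,0.018]},{"jaw":-1,"xyz":[-1.5,0.6,100],"angular":[0,0,0.018]},{"jaw":-1,"xyz":[-1.5,0.6,50],"angular":[0,0,0.018]},{"jaw":-1,"xyz":[-1.5,0.6,0],"angular":[0,0,0.018]}]'
python3 - <<'E'
from h import *
go(462.9,105.5,230,1.684)
E
```

```text
clock: 15.25
eef_pos: [578.2, -251.7, 230.5]
tool_rot: [-3.141, -0.0, 1.537]
force: [1.6, 0.0, -3.1]
width: 21.2
gripper_force: 59.8
go [462.9   105.5   230.      1.684] xyz [ 353.  -127.4    0.5] turn -0.147 rows>= 6.0 q7 0.59 from [ 578.2 -251.7  230.5] 1.537
```

```bash
python3 -m creep '[{"jaw":-1,"xyz":[50,-18,0],"angular":[0,0,-0.03]},{"jaw":-1,"xyz":[100,-36,0],"angular":[0,0,-0.06]},{"jaw":-1,"xyz":[151,-54,0],"angular":[0,0,-0.09]},{"jaw":-1,"xyz":[202,-73,0],"angular":[0,0,-0.12]},{"jaw":-1,"xyz":[252,-91,0],"angular":[0,0,-0.147]},{"jaw":-1,"xyz":[303,-109,0],"angular":[0,0,-0.147]},{"jaw":-1,"xyz":[353,-127.4,0],"angular":[0,0,-0.147]},{"jaw":-1,"xyz":[353,-127.4,0],"angular":[0,0,-0.147]},{"jaw":-1,"xyz":[353,-127.4,0],"angular":[0,0,-0.147]},{"jaw":-1,"xyz":[353,-127.4,0],"angular":[0,0,-0.147]}]'
python3 - <<'E'
from h import *
go(462.9,105.5,105,1.684)
E
```

```text
clock: 16.5
eef_pos: [463.6, 103.6, 229.5]
tool_rot: [3.141, 0.001, 1.681]
force: [-0.3, -0.5, -3.0]
width: 20.9
gripper_force: 59.6
go [462.9   105.5   105.      1.684] xyz [  2.   -0.5 124.5] turn -0.003 rows>= 2.0 q7 0.09 from [463.6 103.6 229.5] 1.681
```

```bash
python3 -m creep '[{"jaw":-1,"xyz":[2,-0.5,50],"angular":[0,0,0]},{"jaw":-1,"xyz":[2,-0.5,85],"angular":[0,0,0]},{"jaw":-1,"xyz":[2,-0.5,97],"angular":[0,0,0]},{"jaw":-1,"xyz":[2,-0.5,105],"angular":[0,0,0]},{"jaw":-1,"xyz":[2,-0.5,112],"angular":[0,0,0]},{"jaw":-1,"xyz":[2,-0.5,119],"angular":[0,0,0]},{"jaw":-1,"xyz":[2,-0.5,124],"angular":[0,0,0]},{"jaw":-1,"xyz":[2,-0.5,126],"angular":[0,0,0]},{"jaw":-1,"xyz":[2,-0.5,126],"angular":[0,0,0]}]'
```

```text
clock: 17.62
eef_pos: [463.0, 106.0, 104.7]
tool_rot: [3.14, 0.0, 1.683]
force: [-1.9, -6.6, 13.3]
width: 20.6
gripper_force: 61.8
```

```bash
python3 -m creep '[{"jaw":-1,"xyz":[0,0,0],"angular":[0,0,0]},{"jaw":0,"xyz":[0,0,0],"angular":[0,0,0]},{"jaw":0,"xyz":[0,0,0],"angular":[0,0,0]},{"jaw":0,"xyz":[0,0,0],"angular":[0,0,0]},{"jaw":0,"xyz":[0,0,-20],"angular":[0,0,0]},{"jaw":0,"xyz":[0,0,-60],"angular":[0,0,0]},{"jaw":0,"xyz":[0,0,-100],"angular":[0,0,0]},{"jaw":0,"xyz":[0,0,-130],"angular":[0,0,0]},{"jaw":0,"xyz":[0,0,-130],"angular":[0,0,0]}]'
python3 - <<'E'
from h import *
topz(463,106,108)
go(432,-379,230,2.547)
E
```

```text
clock: 18.75
eef_pos: [463.7, 107.7, 235.1]
tool_rot: [3.137, -0.001, 1.684]
force: [-0.7, -0.1, -0.4]
width: 42.9
gripper_force: 0.0
top z 108.02483263113581 1377
cell [463.1 107.7] ang 1.69 size 48.5 21.2 n 1356 rect [462.9 107.3]
go [ 432.    -379.     230.      -0.595] xyz [-480.   -85.7    3.8] turn 2.279 rows>= 12.2 q7 0.09 from [462.7 107.6 233.8] 1.685
```

```bash
python3 -m creep '[{"jaw":0.1,"xyz":[-53,-9,0],"angular":[0,0,-0.1]},{"jaw":0.1,"xyz":[-107,-19,0],"angular":[0,0,-0.2]},{"jaw":0.1,"xyz":[-160,-28,0],"angular":[0,0,-0.3]},{"jaw":0.1,"xyz":[-213,-38,0],"angular":[0,0,-0.4]},{"jaw":0.1,"xyz":[-267,-48,0],"angular":[0,0,-0.5]},{"jaw":0.1,"xyz":[-320,-57,3],"angular":[0,0,-0.6]},{"jaw":0.1,"xyz":[-373,-67,3],"angular":[0,0,-0.7]},{"jaw":0.1,"xyz":[-427,-76,3],"angular":[0,0,-0.8]},{"jaw":0.1,"xyz":[-480,-85.7,3],"angular":[0,0,-0.862]},{"jaw":0.1,"xyz":[-480,-85.7,3],"angular":[0,0,-0.862]},{"jaw":0.1,"xyz":[-480,-85.7,3],"angular":[0,0,-0.862]},{"jaw":0.1,"xyz":[-480,-85.7,3],"angular":[0,0,-0.862]}]'
python3 - <<'E'
from h import *
c,a=wlook(432,-379,98,45,'pics/w4.png')
go(*c,93,a,False)
E
```

```text
clock: 20.3
eef_pos: [431.8, -377.5, 229.5]
tool_rot: [3.14, -0.002, 2.548]
force: [0.6, 0.1, -0.1]
width: 47.2
gripper_force: 0.0
cell [ 430.9 -379.7] ang 2.56 size 49.2 21.3 n 1330 rect [ 430.9 -380. ]
go [ 430.861 -379.698   93.       2.56 ] xyz [ -0.3  -2.2 136.8] turn -0.011 rows>= 2.2 q7 1.76 from [ 431.9 -377.7  229.8] 2.548
```

View pics/w4.png

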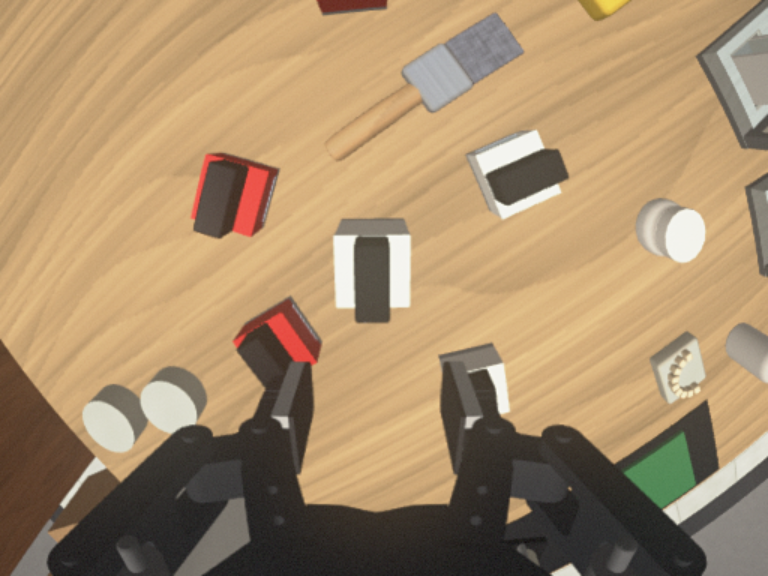

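The tall cell at (372,270) is clear of its neighbours.

```bash
python3 -m creep '[{"jaw":0.1,"xyz":[-0.3,-2,50],"angular":[0,0,-0.011]},{"jaw":0.1,"xyz":[-0.3,-2,100],"angular":[0,0,-0.011]},{"jaw":0.1,"xyz":[-0.3,-2,125],"angular":[0,0,-0.011]},{"jaw":0.1,"xyz":[-0.3,-2,136],"angular":[0,0,-0.011]},{"jaw":0.1,"xyz":[-0.3,-2,136],"angular":[0,0,-0.011]},{"jaw":-1,"xyz":[-0.3,-2,136],"angular":[0,0,-0.011]},{"jaw":-1,"xyz":[-0.3,-2,136],"angular":[0,0,-0.011]},{"jaw":-1,"xyz":[-0.3,-2,136],"angular":[0,0,-0.011]},{"jaw":-1,"xyz":[-0.3,-2,136],"angular":[0,0,-0.011]},{"jaw":-1,"xyz":[-0.3,-2,100],"angular":[0,0,-0.011]},{"jaw":-1,"xyz":[-0.3,-2,50],"angular":[0,0,-0.011]},{"jaw":-1,"xyz":[-0.3,-2,-5],"angular":[0,0,-0.011]}]'
python3 - <<'E'
from h import *
go(453.9,185,235,1.684)
E
```

```text
clock: 21.85
eef_pos: [429.6, -380.9, 236.2]
tool_rot: [-3.141, -0.002, 2.557]
force: [0.8, -0.7, -2.9]
width: 21.1
gripper_force: 59.4
go [453.9   185.    235.      1.684] xyz [292.3 485.2   1.2] turn 0.873 rows>= 9.1 q7 1.77 from [ 429.6 -380.9  236.2] 2.557
```

```bash
python3 -m creep '[{"jaw":-1,"xyz":[29,48,0],"angular":[0,0,0.09]},{"jaw":-1,"xyz":[58,97,0],"angular":[0,0,0.18]},{"jaw":-1,"xyz":[88,146,0],"angular":[0,0,0.27]},{"jaw":-1,"xyz":[117,194,0],"angular":[0,0,0.36]},{"jaw":-1,"xyz":[146,243,0],"angular":[0,0,0.45]},{"jaw":-1,"xyz":[175,291,0],"angular":[0,0,0.54]},{"jaw":-1,"xyz":[205,340,0],"angular":[0,0,0.63]},{"jaw":-1,"xyz":[234,388,0],"angular":[0,0,0.72]},{"jaw":-1,"xyz":[263,437,0],"angular":[0,0,0.81]},{"jaw":-1,"xyz":[292.3,485.2,0],"angular":[0,0,0.873]},{"jaw":-1,"xyz":[292.3,485.2,0],"angular":[0,0,0.873]},{"jaw":-1,"xyz":[292.3,485.2,0],"angular":[0,0,0.873]}]'
python3 -m creep '[{"jaw":-1,"xyz":[0,0,0],"angular":[0,0,0]},{"jaw":-1,"xyz":[0,0,0],"angular":[0,0,0]}]'
python3 - <<'E'
from h import *
go(453.9,185.2,105,1.684)
E
```

```text
clock: 23.35
eef_pos: [454.1, 184.0, 235.1]
tool_rot: [-3.141, 0.001, 1.685]
force: [0.3, -0.7, -2.5]
width: 20.9
gripper_force: 59.6
clock: 23.6
eef_pos: [454.7, 183.2, 235.4]
tool_rot: [-3.142, 0.0, 1.681]
force: [0.1, 0.2, -2.5]
width: 20.8
gripper_force: 59.6
go [453.9   185.2   105.      1.684] xyz [  2.1  -0.6 130.4] turn -0.003 rows>= 2.1 q7 -0.07 from [454.7 183.2 235.4] 1.681
```

```bash
python3 -m creep '[{"jaw":-1,"xyz":[1.7,-0.6,50],"angular":[0,0,0]},{"jaw":-1,"xyz":[1.7,-0.6,90],"angular":[0,0,0]},{"jaw":-1,"xyz":[1.7,-0.6,103],"angular":[0,0,0]},{"jaw":-1,"xyz":[1.7,-0.6,110],"angular":[0,0,0]},{"jaw":-1,"xyz":[1.7,-0.6,117],"angular":[0,0,0]},{"jaw":-1,"xyz":[1.7,-0.6,124],"angular":[0,0,0]},{"jaw":-1,"xyz":[1.7,-0.6,130],"angular":[0,0,0]},{"jaw":-1,"xyz":[1.7,-0.6,132],"angular":[0,0,0]},{"jaw":-1,"xyz":[1.7,-0.6,132],"angular":[0,0,0]}]'
```

```text
clock: 24.72
eef_pos: [455.4, 182.5, 104.7]
tool_rot: [3.139, 0.003, 1.681]
force: [1.9, -9.0, 1.0]
width: 20.7
gripper_force: 66.0
```

```bash
python3 -m creep '[{"jaw":-1,"xyz":[-1.5,0,1],"angular":[0,0,0]},{"jaw":0,"xyz":[-1.5,0,1],"angular":[0,0,0]},{"jaw":0,"xyz":[-1.5,0,1],"angular":[0,0,0]},{"jaw":0,"xyz":[-1.5,0,1],"angular":[0,0,0]},{"jaw":0,"xyz":[-1.5,0,-20],"angular":[0,0,0]},{"jaw":0,"xyz":[-1.5,0,-60],"angular":[0,0,0]},{"jaw":0,"xyz":[-1.5,0,-100],"angular":[0,0,0]},{"jaw":0,"xyz":[-1.5,0,-130],"angular":[0,0,0]},{"jaw":0,"xyz":[-1.5,0,-130],"angular":[0,0,0]}]'
python3 - <<'E'
from h import *
topz(454,184,108)
m=viewer.camera_model('scene'); im,d=viewer.get_image('scene'); P=cloud('scene',d)
cell(P,d,436,-254,70); cell(P,d,575.6,-369.8,70)
go(435.6,-254,210,1.434)
E
```

```text
clock: 25.85
eef_pos: [455.3, 185.6, 235.4]
tool_rot: [3.137, -0.002, 1.684]
force: [0.7, 0.4, -0.5]
width: 42.7
gripper_force: 0.0
top z 107.97609312231968 1374
cell [454.9 186.9] ang 1.685 size 49.4 20.7 n 1359 rect [454.8 186.7]
cell [ 436.1 -254.4] ang 1.482 size 48.9 23.8 n 98 rect [ 436.2 -254.7]
cell [ 575.5 -370.2] ang 2.8 size 48.5 22.3 n 114 rect [ 575.4 -370.2]
go [ 435.6   -254.     210.       1.434] xyz [-434.1  -67.6   23.1] turn 0.25 rows>= 7.0 q7 -0.06 from [453.6 185.  233.1] 1.684
```

All three tall cells are seated (tops at 108 mm). Next is the short cell at (436,-254).

```bash
python3 -m creep '[{"jaw":0.1,"xyz":[-54,-8,0],"angular":[0,0,0.05]},{"jaw":0.1,"xyz":[-108,-17,0],"angular":[0,0,0.1]},{"jaw":0.1,"xyz":[-163,-25,0],"angular":[0,0,0.15]},{"jaw":0.1,"xyz":[-217,-34,0],"angular":[0,0,0.2]},{"jaw":0.1,"xyz":[-271,-42,0],"angular":[0,0,0.25]},{"jaw":0.1,"xyz":[-326,-51,5],"angular":[0,0,0.25]},{"jaw":0.1,"xyz":[-380,-59,15],"angular":[0,0,0.25]},{"jaw":0.1,"xyz":[-434,-67.6,23],"angular":[0,0,0.25]},{"jaw":0.1,"xyz":[-434,-67.6,23],"angular":[0,0,0.25]},{"jaw":0.1,"xyz":[-434,-67.6,23],"angular":[0,0,0.25]},{"jaw":0.1,"xyz":[-434,-67.6,23],"angular":[0,0,0.25]}]'
python3 - <<'E'
from h import *
c,a=wlook(436,-254,70)
go(*c,65,a)
E
```

```text
clock: 27.32
eef_pos: [435.9, -252.3, 209.8]
tool_rot: [-3.14, -0.001, 1.436]
force: [-0.4, -0.7, -0.5]
width: 46.8
gripper_force: 0.0
cell [ 435.6 -254.3] ang 1.448 size 48.6 21.0 n 1233 rect [ 435.4 -254.4]
go [ 435.618 -254.303   65.       1.448] xyz [ -1.9  -0.2 145. ] turn -0.012 rows>= 2.3 q7 0.67 from [ 436.  -252.4  210. ] 1.436
```

```bash
python3 -m creep '[{"jaw":0.1,"xyz":[-1.5,-0.2,50],"angular":[0,0,-0.012]},{"jaw":0.1,"xyz":[-1.5,-0.2,105],"angular":[0,0,-0.012]},{"jaw":0.1,"xyz":[-1.5,-0.2,133],"angular":[0,0,-0.012]},{"jaw":0.1,"xyz":[-1.5,-0.2,145],"angular":[0,0,-0.012]},{"jaw":0.1,"xyz":[-1.5,-0.2,145],"angular":[0,0,-0.012]},{"jaw":-1,"xyz":[-1.5,-0.2,145],"angular":[0,0,-0.012]},{"jaw":-1,"xyz":[-1.5,-0.2,145],"angular":[0,0,-0.012]},{"jaw":-1,"xyz":[-1.5,-0.2,145],"angular":[0,0,-0.012]},{"jaw":-1,"xyz":[-1.5,-0.2,145],"angular":[0,0,-0.012]},{"jaw":-1,"xyz":[-1.5,-0.2,100],"angular":[0,0,-0.012]},{"jaw":-1,"xyz":[-1.5,-0.2,50],"angular":[0,0,-0.012]},{"jaw":-1,"xyz":[-1.5,-0.2,-15],"angular":[0,0,-0.012]}]'
python3 - <<'E'
from h import *
go(631,95.6,225,1.477)
E
```

```text
clock: 28.88
eef_pos: [434.6, -254.9, 223.8]
tool_rot: [-3.139, -0.001, 1.446]
force: [1.4, -0.9, -1.9]
width: 20.9
gripper_force: 61.1
go [631.     95.6   225.      1.477] xyz [372.3 151.1  -1.2] turn -0.031 rows>= 6.4 q7 0.69 from [ 434.6 -254.9  223.8] 1.446
```

```bash
python3 -m creep '[{"jaw":-1,"xyz":[53,22,0],"angular":[0,0,-0.01]},{"jaw":-1,"xyz":[106,43,0],"angular":[0,0,-0.02]},{"jaw":-1,"xyz":[160,65,0],"angular":[0,0,-0.031]},{"jaw":-1,"xyz":[213,86,0],"angular":[0,0,-0.031]},{"jaw":-1,"xyz":[266,108,0],"angular":[0,0,-0.031]},{"jaw":-1,"xyz":[319,130,0],"angular":[0,0,-0.031]},{"jaw":-1,"xyz":[372.3,151.1,0],"angular":[0,0,-0.031]},{"jaw":-1,"xyz":[372.3,151.1,0],"angular":[0,0,-0.031]},{"jaw":-1,"xyz":[372.3,151.1,0],"angular":[0,0,-0.031]},{"jaw":-1,"xyz":[372.3,151.1,0],"angular":[0,0,-0.031]},{"jaw":-1,"xyz":[372.3,151.1,0],"angular":[0,0,-0.031]}]'
python3 - <<'E'
from h import *
m=viewer.camera_model('wrist'); im,d=viewer.get_image('wrist'); save('pics/w5.png',im); P=wcloud(d,m)
b=P[(d>0)&(abs(P[...,2]-48)<5)&(abs(P[...,0]-688)<40)&(P[...,1]>-50)&(P[...,1]<240)]; print('bar',pca(b),len(b))
go(631,95.6,77,1.477)
E
```

```text
clock: 30.25
eef_pos: [631.4, 93.6, 223.1]
tool_rot: [3.142, 0.0, 1.475]
force: [0.1, -0.0, -1.8]
width: 20.8
gripper_force: 61.0
bar (array([688.88655885, 100.96892769]), np.float64(1.4882018399220653), np.float64(224.0781342278783), np.float64(15.299526268577328)) 2944
go [631.     95.6    77.      1.477] xyz [  1.7  -0.6 146.1] turn -0.002 rows>= 2.3 q7 0.03 from [631.5  93.9 223.1] 1.475
```

View pics/w5.png

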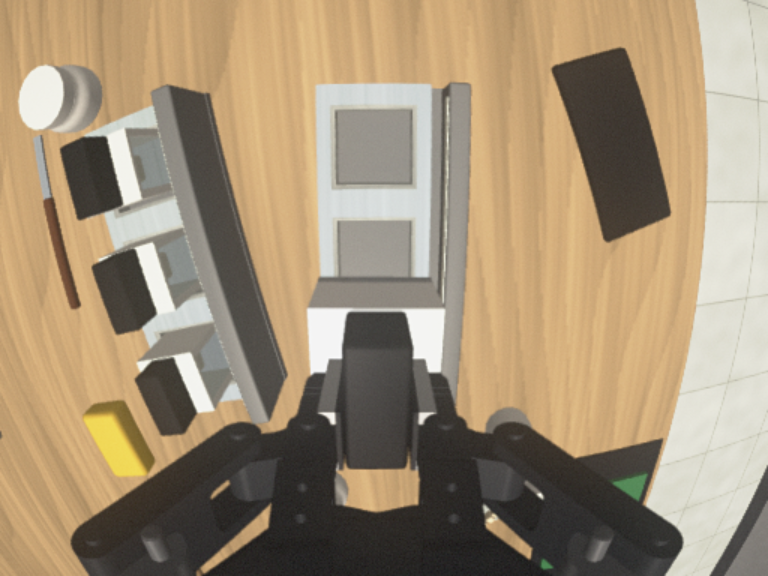

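The three tall cells stand with their clear faces towards the light bar. The far well of rack_low spans (331..416, 107..188).

```bash
python3 - <<'E'
from h import *
m=viewer.camera_model('wrist')
q=wplane(np.array([331,416,415,333])/1.5,np.array([106,106,188,188])/1.5,32,m); print(q.round(1),'far well',q.mean(0))
print('mid from it',q.mean(0)[:2]-80*np.array([.0937,.9956]))
E
```

```text
[[612.2 207.3  32. ]
 [670.5 201.6  32. ]
 [664.9 143.8  32. ]
 [607.4 149.3  32. ]] far well [638.74079752 175.51133207  32.        ]
mid from it [631.24479752  95.86333207]
```

```bash
python3 -m creep '[{"jaw":-1,"xyz":[1.7,-0.4,55],"angular":[0,0,0]},{"jaw":-1,"xyz":[1.7,-0.4,105],"angular":[0,0,0]},{"jaw":-1,"xyz":[1.7,-0.4,120],"angular":[0,0,0]},{"jaw":-1,"xyz":[1.7,-0.4,127],"angular":[0,0,0]},{"jaw":-1,"xyz":[1.7,-0.4,134],"angular":[0,0,0]},{"jaw":-1,"xyz":[1.7,-0.4,141],"angular":[0,0,0]},{"jaw":-1,"xyz":[1.7,-0.4,146],"angular":[0,0,0]},{"jaw":-1,"xyz":[1.7,-0.4,147],"angular":[0,0,0]},{"jaw":-1,"xyz":[1.7,-0.4,147],"angular":[0,0,0]}]'
```

```text
clock: 31.42
eef_pos: [632.0, 96.8, 76.6]
tool_rot: [3.14, -0.001, 1.477]
force: [-0.3, 0.4, 3.6]
width: 20.6
gripper_force: 61.7
```

```bash
python3 -m creep '[{"jaw":-1,"xyz":[0,0,1],"angular":[0,0,0]},{"jaw":0,"xyz":[0,0,1],"angular":[0,0,0]},{"jaw":0,"xyz":[0,0,1],"angular":[0,0,0]},{"jaw":0,"xyz":[0,0,1],"angular":[0,0,0]},{"jaw":0,"xyz":[0,0,-20],"angular":[0,0,0]},{"jaw":0,"xyz":[0,0,-60],"angular":[0,0,0]},{"jaw":0,"xyz":[0,0,-100],"angular":[0,0,0]},{"jaw":0,"xyz":[0,0,-145],"angular":[0,0,0]},{"jaw":0,"xyz":[0,0,-145],"angular":[0,0,0]}]'
python3 - <<'E'
from h import *
topz(631,96,80)
go(575.5,-370,210,2.801)
go(575.5,-370,210,2.801,False)
E
```

```text
clock: 32.55
eef_pos: [634.2, 96.3, 226.3]
tool_rot: [3.132, -0.002, 1.476]
force: [-0.1, 0.3, 0.2]
width: 42.4
gripper_force: 0.0
top z 80.0690222463499 1185
cell [630.3  94.4] ang 1.484 size 49.1 20.6 n 1166 rect [630.   94.4]
go [ 5.755e+02 -3.700e+02  2.100e+02 -3.410e-01] xyz [-469.9  -13.1   13.8] turn 1.817 rows>= 9.7 q7 0.03 from [632.7  96.6 223.8] 1.477
go [ 575.5   -370.     210.       2.801] xyz [-469.9  -13.1   13.8] turn -1.324 rows>= 7.5 q7 0.03 from [632.7  96.6 223.8] 1.477
```

Seated. Last is the short cell at (575,-370), using yaw 2.801.

```bash
python3 -m creep '[{"jaw":0.1,"xyz":[-52,-1,0],"angular":[0,0,-0.15]},{"jaw":0.1,"xyz":[-104,-3,0],"angular":[0,0,-0.3]},{"jaw":0.1,"xyz":[-157,-4,0],"angular":[0,0,-0.45]},{"jaw":0.1,"xyz":[-209,-6,0],"angular":[0,0,-0.6]},{"jaw":0.1,"xyz":[-261,-7,0],"angular":[0,0,-0.75]},{"jaw":0.1,"xyz":[-313,-9,5],"angular":[0,0,-0.9]},{"jaw":0.1,"xyz":[-366,-10,10],"angular":[0,0,-1.05]},{"jaw":0.1,"xyz":[-418,-12,14],"angular":[0,0,-1.2]},{"jaw":0.1,"xyz":[-470,-13,14],"angular":[0,0,-1.324]},{"jaw":0.1,"xyz":[-470,-13,14],"angular":[0,0,-1.324]},{"jaw":0.1,"xyz":[-470,-13,14],"angular":[0,0,-1.324]},{"jaw":0.1,"xyz":[-470,-13,14],"angular":[0,0,-1.324]}]'
python3 - <<'E'
from h import *
c,a=wlook(575.5,-370,70)
go(*c,65,a,False)
E
```

```text
clock: 34.1
eef_pos: [575.1, -367.6, 206.4]
tool_rot: [3.14, -0.001, 2.803]
force: [0.6, 0.1, -0.3]
width: 46.7
gripper_force: 0.0
cell [ 574.8 -371.2] ang 2.787 size 48.7 20.8 n 1266 rect [ 575.1 -371.2]
go [ 574.797 -371.232   65.       2.787] xyz [ -0.8  -3.4 141.6] turn 0.016 rows>= 2.3 q7 1.81 from [ 575.2 -367.8  206.6] 2.803
```

```bash
python3 -m creep '[{"jaw":0.1,"xyz":[-0.8,-3,50],"angular":[0,0,0.016]},{"jaw":0.1,"xyz":[-0.8,-3,105],"angular":[0,0,0.016]},{"jaw":0.1,"xyz":[-0.8,-3,130],"angular":[0,0,0.016]},{"jaw":0.1,"xyz":[-0.8,-3,141],"angular":[0,0,0.016]},{"jaw":0.1,"xyz":[-0.8,-3,141],"angular":[0,0,0.016]},{"jaw":-1,"xyz":[-0.8,-3,141],"angular":[0,0,0.016]},{"jaw":-1,"xyz":[-0.8,-3,141],"angular":[0,0,0.016]},{"jaw":-1,"xyz":[-0.8,-3,141],"angular":[0,0,0.016]},{"jaw":-1,"xyz":[-0.8,-3,141],"angular":[0,0,0.016]},{"jaw":-1,"xyz":[-0.8,-3,100],"angular":[0,0,0.016]},{"jaw":-1,"xyz":[-0.8,-3,50],"angular":[0,0,0.016]},{"jaw":-1,"xyz":[-0.8,-3,-15],"angular":[0,0,0.016]}]'
python3 - <<'E'
from h import *
go(623.5,16,225,1.477)
E
```

```text
clock: 35.65
eef_pos: [572.7, -372.5, 219.1]
tool_rot: [3.141, -0.004, 2.785]
force: [1.2, 0.0, -2.8]
width: 20.9
gripper_force: 61.6
go [623.5    16.    225.      1.477] xyz [ 88.2 381.8  -5.9] turn 1.308 rows>= 7.0 q7 1.8 from [ 572.7 -372.5  219.1] 2.785
```

```bash
python3 -m creep '[{"jaw":-1,"xyz":[10,42,-5],"angular":[0,0,0.15]},{"jaw":-1,"xyz":[20,85,-6],"angular":[0,0,0.3]},{"jaw":-1,"xyz":[29,127,-6],"angular":[0,0,0.45]},{"jaw":-1,"xyz":[39,170,-6],"angular":[0,0,0.6]},{"jaw":-1,"xyz":[49,212,-6],"angular":[0,0,0.75]},{"jaw":-1,"xyz":[59,255,-6],"angular":[0,0,0.9]},{"jaw":-1,"xyz":[69,297,-6],"angular":[0,0,1.05]},{"jaw":-1,"xyz":[78,340,-6],"angular":[0,0,1.2]},{"jaw":-1,"xyz":[88,382,-6],"angular":[0,0,1.308]},{"jaw":-1,"xyz":[88,382,-6],"angular":[0,0,1.308]},{"jaw":-1,"xyz":[88,382,-6],"angular":[0,0,1.308]},{"jaw":-1,"xyz":[88,382,-6],"angular":[0,0,1.308]}]'
python3 - <<'E'
from h import *
go(623.5,16,77,1.477)
E
```

```text
clock: 37.15
eef_pos: [624.8, 13.7, 225.4]
tool_rot: [-3.141, 0.001, 1.475]
force: [0.5, 0.3, -2.7]
width: 20.6
gripper_force: 61.7
go [623.5    16.     77.      1.477] xyz [  2.2  -1.5 148.4] turn -0.002 rows>= 2.4 q7 0.15 from [624.8  13.7 225.4] 1.475
```

```bash
python3 -m creep '[{"jaw":-1,"xyz":[2,-1.2,55],"angular":[0,0,0]},{"jaw":-1,"xyz":[2,-1.2,107],"angular":[0,0,0]},{"jaw":-1,"xyz":[2,-1.2,122],"angular":[0,0,0]},{"jaw":-1,"xyz":[2,-1.2,129],"angular":[0,0,0]},{"jaw":-1,"xyz":[2,-1.2,136],"angular":[0,0,0]},{"jaw":-1,"xyz":[2,-1.2,143],"angular":[0,0,0]},{"jaw":-1,"xyz":[2,-1.2,148],"angular":[0,0,0]},{"jaw":-1,"xyz":[2,-1.2,149],"angular":[0,0,0]},{"jaw":-1,"xyz":[2,-1.2,149],"angular":[0,0,0]}]'
```

```text
clock: 38.28
eef_pos: [623.6, 16.4, 77.7]
tool_rot: [-3.141, 0.001, 1.476]
force: [-4.8, -2.5, 0.6]
width: 20.3
gripper_force: 62.0
```

```bash
python3 -m creep '[{"jaw":-1,"xyz":[0,0,2],"angular":[0,0,0]},{"jaw":-1,"xyz":[0,0,2],"angular":[0,0,0]},{"jaw":0,"xyz":[0,0,2],"angular":[0,0,0]},{"jaw":0,"xyz":[0,0,2],"angular":[0,0,0]},{"jaw":0,"xyz":[0,0,2],"angular":[0,0,0]},{"jaw":0,"xyz":[0,0,-20],"angular":[0,0,0]},{"jaw":0,"xyz":[0,0,-60],"angular":[0,0,0]},{"jaw":0,"xyz":[0,0,-100],"angular":[0,0,0]},{"jaw":0,"xyz":[0,0,-150],"angular":[0,0,0]},{"jaw":0,"xyz":[0,0,-150],"angular":[0,0,0]},{"jaw":0,"xyz":[0,0,-150],"angular":[0,0,0]}]'
python3 - <<'E'
from h import *
topz(623.5,16,80)
im,d=viewer.get_image('scene'); save('pics/s2.png',im); P=cloud('scene',d)
for x,y,H in[(472,26,108),(463,106,108),(454,186,108),(631,96,80),(623,16,80)]: cell(P,d,x,y,H,38)
k=P[(d>0)&(P[...,2]>76)&(P[...,2]<90)&(P[...,1]>300)&(P[...,1]<382)&(P[...,0]>480)&(P[...,0]<550)]
print('lever',pca(k))
go(525.5,354.5,230,0.836); go(525.5,354.5,230,0.836,False)
E
```

```text
clock: 39.65
eef_pos: [623.9, 18.0, 226.0]
tool_rot: [-3.141, -0.0, 1.477]
force: [0.0, -0.3, -0.9]
width: 42.9
gripper_force: 0.0
top z 80.03733690762465 1208
cell [625.2  18.5] ang 1.477 size 49.1 20.9 n 1190 rect [625.4  18.5]
cell [472.6  29.6] ang 1.735 size 37.5 22.7 n 84 rect [472.4  30.9]
cell [463.7 106.1] ang 1.662 size 47.5 22.3 n 115 rect [463.7 106.1]
cell [455.8 185.9] ang 1.66 size 49.1 23.3 n 123 rect [455.  186.1]
cell [631.3  93.3] ang 1.496 size 49.5 22.8 n 140 rect [631.2  93.4]
cell [625.6  18.1] ang 1.468 size 48.8 22.0 n 132 rect [624.2  17.6]
lever (array([525.74668261, 353.4400082 ]), np.float64(0.8587743483958504), np.float64(66.16715112639162), np.float64(15.06420180544649))
go [525.5   354.5   230.      0.836] xyz [ 325.9 -128.9   -5.1] turn 0.641 rows>= 5.6 q7 0.15 from [623.3  17.9 224.9] 1.477
go [525.5   354.5   230.      0.836] xyz [ 325.9 -128.9   -5.1] turn 0.641 rows>= 5.6 q7 0.15 from [623.3  17.9 224.9] 1.477
```

View pics/s2.png

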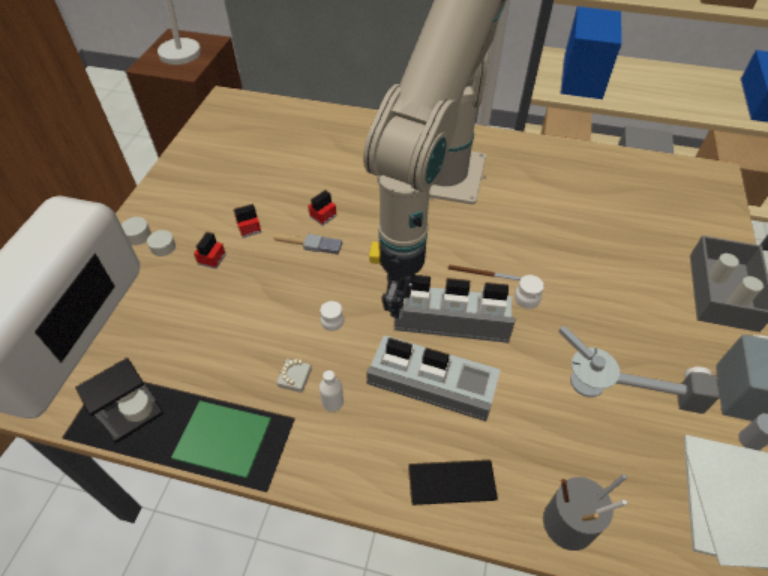

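All five cells are seated, the bystanders are where they were, and the lever at (590,355) is still half open. Now I shut the valve.

```bash
python3 -m creep '[{"jaw":0.1,"xyz":[54,-21,-5],"angular":[0,0,0.12]},{"jaw":0.1,"xyz":[109,-43,-5],"angular":[0,0,0.24]},{"jaw":0.1,"xyz":[163,-64,-5],"angular":[0,0,0.36]},{"jaw":0.1,"xyz":[217,-86,-5],"angular":[0,0,0.48]},{"jaw":0.1,"xyz":[272,-107,-5],"angular":[0,0,0.6]},{"jaw":0.1,"xyz":[326,-129,0],"angular":[0,0,0.641]},{"jaw":0.1,"xyz":[326,-129,40],"angular":[0,0,0.641]},{"jaw":0.1,"xyz":[326,-129,80],"angular":[0,0,0.641]},{"jaw":0.1,"xyz":[326,-129,85],"angular":[0,0,0.641]},{"jaw":0.1,"xyz":[326,-129,85],"angular":[0,0,0.641]},{"jaw":0.1,"xyz":[326,-129,85],"angular":[0,0,0.641]}]'
python3 - <<'E'
from h import *
go(525.7,355,76,0.836,False)
E
```

```text
clock: 41.12
eef_pos: [527.5, 354.5, 142.9]
tool_rot: [3.141, -0.003, 0.835]
force: [-0.8, 0.0, -0.6]
width: 46.8
gripper_force: 0.0
go [525.7   355.     76.      0.836] xyz [-0.8 -1.7 66.9] turn -0.001 rows>= 1.1 q7 -0.85 from [527.5 354.5 142.9] 0.835
```

```bash
python3 -m creep '[{"jaw":0.1,"xyz":[-0.8,-1.7,25],"angular":[0,0,0]},{"jaw":0.1,"xyz":[-0.8,-1.7,50],"angular":[0,0,0]},{"jaw":0.1,"xyz":[-0.8,-1.7,66],"angular":[0,0,0]},{"jaw":0.1,"xyz":[-0.8,-1.7,66],"angular":[0,0,0]},{"jaw":-1,"xyz":[-0.8,-1.7,66],"angular":[0,0,0]},{"jaw":-1,"xyz":[-0.8,-1.7,66],"angular":[0,0,0]},{"jaw":-1,"xyz":[-0.8,-1.7,66],"angular":[0,0,0]},{"jaw":-1,"xyz":[-0.8,-1.7,66],"angular":[0,0,0]},{"jaw":-1,"xyz":[-0.8,-1.7,66],"angular":[0,0,0]}]'
```

```text
clock: 42.25
eef_pos: [525.2, 355.1, 76.5]
tool_rot: [3.141, -0.002, 0.836]
force: [-2.0, -1.1, 6.2]
width: 12.8
gripper_force: 58.8
```

```bash
python3 -m creep '[{"jaw":-1,"xyz":[0.6,-8.9,0],"angular":[0,0,0.135]},{"jaw":-1,"xyz":[2.4,-17.6,0],"angular":[0,0,0.27]},{"jaw":-1,"xyz":[5.3,-26,0],"angular":[0,0,0.405]},{"jaw":-1,"xyz":[9.4,-33.9,0],"angular":[0,0,0.54]},{"jaw":-1,"xyz":[14.5,-41.2,0],"angular":[0,0,0.675]},{"jaw":-1,"xyz":[20.5,-47.8,0],"angular":[0,0,0.81]},{"jaw":-1,"xyz":[20.5,-47.8,0],"angular":[0,0,0.81]},{"jaw":-1,"xyz":[20.5,-47.8,0],"angular":[0,0,0.81]},{"jaw":-1,"xyz":[20.5,-47.8,0],"angular":[0,0,0.81]}]'
```

```text
clock: 43.38
eef_pos: [504.0, 401.4, 76.6]
tool_rot: [3.141, -0.002, 0.025]
force: [0.1, -1.7, 6.1]
width: 12.8
gripper_force: 59.7
```

```bash
python3 -m creep '[{"jaw":-1,"xyz":[0,-1.5,0],"angular":[0,0,0.02]},{"jaw":-1,"xyz":[0.1,-3,0],"angular":[0,0,0.04]},{"jaw":-1,"xyz":[0.1,-3,0],"angular":[0,0,0.04]},{"jaw":-1,"xyz":[0.1,-3,0],"angular":[0,0,0.04]}]'
```

```text
clock: 43.88
eef_pos: [504.0, 401.6, 76.5]
tool_rot: [3.136, -0.002, -0.012]
force: [-1.7, -7.7, 7.6]
width: 12.6
gripper_force: 65.4
```

The lever is against its stop: it no longer moves and the side force is rising. I release and lift.

```bash
python3 -m creep '[{"jaw":0,"xyz":[0,1,0],"angular":[0,0,0]},{"jaw":0,"xyz":[0,2,0],"angular":[0,0,-0.03]},{"jaw":0,"xyz":[0,2,0],"angular":[0,0,-0.03]},{"jaw":0,"xyz":[0,2,0],"angular":[0,0,-0.03]},{"jaw":0,"xyz":[0,2,-30],"angular":[0,0,-0.03]},{"jaw":0,"xyz":[0,2,-80],"angular":[0,0,-0.03]},{"jaw":0,"xyz":[0,2,-130],"angular":[0,0,-0.03]},{"jaw":0,"xyz":[0,2,-170],"angular":[0,0,-0.03]},{"jaw":0,"xyz":[0,2,-170],"angular":[0,0,-0.03]},{"jaw":0,"xyz":[0,2,-170],"angular":[0,0,-0.03]}]'
python3 - <<'E'
from h import *
m=viewer.camera_model('wrist'); im,d=viewer.get_image('wrist'); save('pics/w6.png',im); P=wcloud(d,m)
k=P[(d>0)&(P[...,2]>76)&(P[...,2]<90)&(P[...,0]>465)&(P[...,0]<545)&(abs(P[...,1]-402)<40)]
print('lever',pca(k))
im,d=viewer.get_image('top'); save('pics/t2.png',im)
E
```

```text
clock: 45.12
eef_pos: [502.1, 403.3, 244.6]
tool_rot: [-3.142, 0.001, 0.016]
force: [-0.3, -0.6, -0.3]
width: 42.8
gripper_force: 0.0
lever (array([507.72114523, 401.94586844]), np.float64(0.02281094416669438), np.float64(72.74291121101597), np.float64(13.233263457846032))
```

View pics/w6.png

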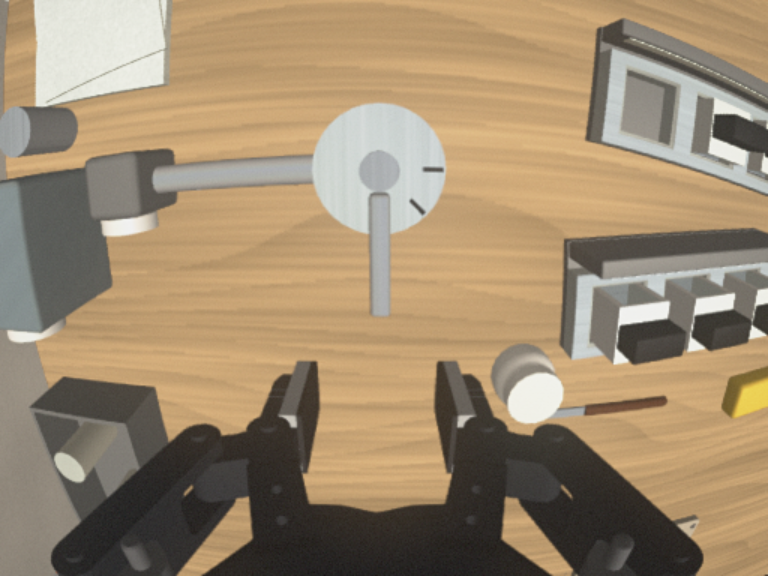

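View pics/t2.png

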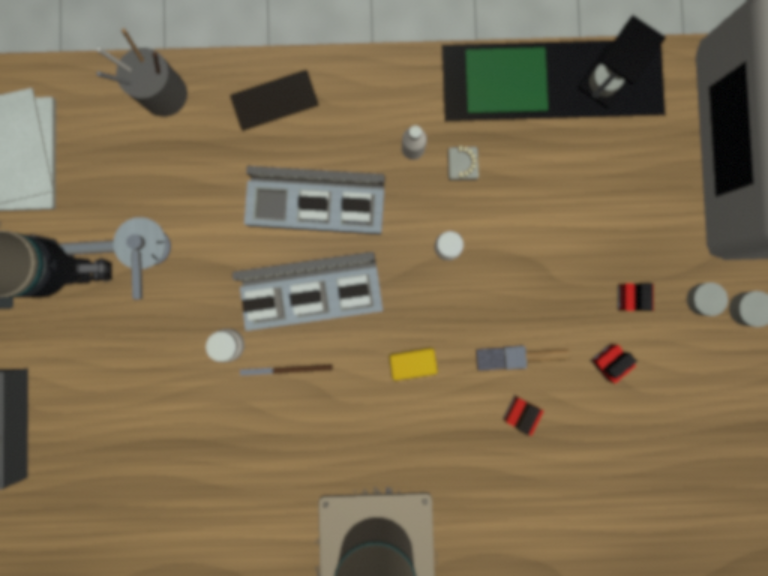

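The lever at (380,255) covers the shut mark and is square to the pipe. All five cells are in their wells, and the jar, tub, bottle and model have not moved.

```bash
python3 -c "
from cell import ctrl
print(ctrl.finish_job())"
```

```text
the job is handed in; nothing more can be done
None
```

I turned the valve to half open, seated the three tall and two short cells in the correct racks with their clear faces in line with the light, then shut the valve against its stop and handed the job in at about 45 s, with the jar, tub, bottle and tooth model undisturbed.

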